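Lay out the carving tools in order of length

ROBOT

A 6-joint arm with a two-finger parallel gripper is mounted at the origin on the work surface; the furniture and walls round the work are solid. World frame = base frame: x ahead of the robot, y to its left, z up, the work surface at z = 0. Lengths are in m, angles in rad, forces in N, time in s.
With the tool pointing down it reaches from about 0.275 to 0.775 m from the base axis. Payload 14.6 kg.
Tool frame: the origin (TCP) lies between the finger pads; the fingertips stand 14 mm ahead of it and the grasp point (between the pads) lies 5 mm behind it; z points along the fingers, y is the line along which they close (so a half turn about z gives the same grasp; the last joint's range is limited). The gripper opens to 85 mm and grips with 20 to 120 N. Pads are 22 mm wide; open, the fingers measure 114 mm over their backs; the gripper's body (76 mm by 85 mm) begins 54 mm behind the grasp point. The pads swing forward as they close: fully open they stand 13 mm farther back than shut.
Start: joints at [0.969, 0.263, -0.048, 1.259, 0, 1.415], TCP at [0.227, 0.473, 0.245] pointing down, gripper open.
Joint ranges: [-2.65, 2.65], [-0.89, 1.7], [-1.18, 1.37], [-2.13, 2.11], [-1.35, 1.29], [-3.14, 3.14]. Speed limits (rad/s): [1.89, 1.89, 2.57, 2.79, 3.14, 3.14].

INTERFACE

Orientations are given as a unit quaternion [x, y, z, w].
In Python, from rig import * gives the robot as it stands. Calls block until the motion is done:
- move_to(position, orientation): joint-space move of the TCP to a pose.
- line_to(position, rot=None, v=0.15, max_force=None): straight line of the TCP; rot=None keeps the orientation; v is the mean speed in m/s. With max_force (N) it stops when the force on the tool has changed by that much, and returns True; else False.
- goto_joints(angles): joint-space move.
- command_gripper(opening, grip_force=None): finger opening in m; grip_force is the grip in N (None keeps the last); returns when the fingers have stopped.
- sleep(seconds).
- solve_ik(position, orientation): joint angles nearest the present ones, or None.
- read_camera(name): name is "scene" or "side" or "wrist"; returns the picture (384x512x3 uint8, red, green, blue); there is no depth.
- camera_model(name): a dict with "camera_matrix" (3x3 intrinsics, pixels), "R" (3x3) and "t" (3): a world point X has camera coordinates R X + t. Camera axes: x right, y down, z forward; pixel columns grow to the right and rows downward; lengths in m; the calibration is good to about 2 mm. A picture is of the moment at which its call begins: read the wrist's pose just before it. camera_model takes no time and is no camera call; for the wrist camera it gives the pose at the moment of the call.
A pose or a line that the arm cannot do raises MotionError and nothing moves.
- job_done(): hands the job in; it is judged then, once.
Trained networks look in the newest picture that a camera, given by its name, has taken for a name from the list of things; names that differ only in an ending like _2 or _b are one class to them, and where a whole thing is asked for, a point or a joint stands for the part that bears it (a point fixed in the world has none). Each returns a list of dicts, best first, with "p" (0 to 1); they miss things now and then, are a little off and sometimes report something else, mostly with a low value. They report only what shows in the picture. A call takes as long as a camera call.
- look_for(name, camera): "location" ([column, row] in pixels, amid what is visible of it).
Readings, each from a call of its own:
- read_t(): time.
- read_q(): joint angles.
- read_joint_velocities(): joint speeds.
- read_joint_efforts(): joint torques, N m.
- read_position(): TCP position.
- read_orientation(): TCP orientation.
- read_ft_force(): force on the tool from outside, world axes, zero at the start.
- read_moment(): the same for the moment, N m.
- read_opening(): finger opening in m.
- read_finger_force(): force on a finger pad.
Only numpy, scipy, OpenCV 4.12 (cv2) and the standard library are available. Lean on these libraries where they do the work, as an engineer would, in place of code of your own. Each camera call takes 0.05 s, during which the arm holds its last target. There are 200 camera calls.

TASK

Lay the four carving tools in the row of wooden cradles, one tool in each cradle, lying level across both of its V notches. Set them in order of length: the shortest in the cradle beside the round stop, then each longer one next to it, so that the longest is beside the square bar stop.

Things in the scene. Friction and masses are not known exactly. Their poses are not given: they have to be found in the camera images.
- tool_1: Loose wood-carving tool, wooden handle and dark steel blade, 117 mm long, 16 mm wide, 16 mm high, slimmest and shortest; dark-brown wooden handle from local y=-57 to +6 mm; take it at local y=-8 mm (about its balance point). Origin: middle of its length, underside; y runs from handle to blade, x across, z up. Starts flat on the work board, whose top is 49 mm above the table.
- tool_2: Loose wood-carving tool, wooden handle and dark steel blade, 152 mm long, 22 mm wide, 31 mm high; wooden handle from local y=-75 to +5 mm; take it at local y=-25 mm (about its balance point). Origin: middle of its length, underside; y runs from handle to blade, x across, z up. Starts flat on the work board, whose top is 49 mm above the table.
- tool_3: Loose wood-carving tool, wooden handle and dark steel blade, 187 mm long, 23 mm wide, 26 mm high; wooden handle from local y=-93 to -1 mm; take it at local y=-32 mm (about its balance point). Origin: middle of its length, underside; y runs from handle to blade, x across, z up. Starts flat on the work board, whose top is 49 mm above the table.
- tool_4: Loose wood-carving tool, wooden handle and dark steel blade, 224 mm long, 23 mm wide, 23 mm high, the longest; wooden handle from local y=-112 to -2 mm; take it at local y=-40 mm (about its balance point). Origin: middle of its length, underside; y runs from handle to blade, x across, z up. Starts flat on the work board, whose top is 49 mm above the table.
- cradle_a: One of four like fixed cradles in a straight row, 62 mm apart; letters are NOT their order. Two V-notched wooden blocks at local y=-40 and +40 mm, each 50 (x) x 16 (y) x 22 mm high, 64 mm clear between them for the fingers; V floor 10 mm above the origin (underside centre, 55 mm above the table). A tool lies along y in both notches, its origin 4 to 10 mm above the cradle's; x is along the row.
- cradle_b: One of four like fixed cradles in a straight row, 62 mm apart; letters are NOT their order. Two V-notched wooden blocks at local y=-40 and +40 mm, each 50 (x) x 16 (y) x 22 mm high, 64 mm clear between them for the fingers; V floor 10 mm above the origin (underside centre, 55 mm above the table). A tool lies along y in both notches, its origin 4 to 10 mm above the cradle's; x is along the row.
- cradle_c: One of four like fixed cradles in a straight row, 62 mm apart; letters are NOT their order. Two V-notched wooden blocks at local y=-40 and +40 mm, each 50 (x) x 16 (y) x 22 mm high, 64 mm clear between them for the fingers; V floor 10 mm above the origin (underside centre, 55 mm above the table). A tool lies along y in both notches, its origin 4 to 10 mm above the cradle's; x is along the row.
- cradle_d: One of four like fixed cradles in a straight row, 62 mm apart; letters are NOT their order. Two V-notched wooden blocks at local y=-40 and +40 mm, each 50 (x) x 16 (y) x 22 mm high, 64 mm clear between them for the fingers; V floor 10 mm above the origin (underside centre, 55 mm above the table). A tool lies along y in both notches, its origin 4 to 10 mm above the cradle's; x is along the row.
- round_stop: Fixed small round turned wooden knob, 26 mm across, 24 mm high, on the plinth at one end of the row of cradles, 45 mm beyond the centre of the end cradle; origin at the centre of its underside.
- square_stop: Fixed low rectangular wooden bar, 24 x 60 x 16 mm, on the plinth at the other end of the row, 45 mm beyond the centre of that end cradle; origin at the centre of its underside.

How it is judged:
At the end, for the whole second after the job is handed in: Counting from the round stop, the 117, 152, 187 and 224 mm tools lie in cradles 1 to 4, resting on them: within 12 mm of the centre across, tool middle within 65 mm of the cradle middle along, aligned within 0.2 rad (either way round), level within 0.17 rad, released and at rest (((x of tool_1 in the frame of cradle_a between -0.012 and 0.012 m and y of tool_1 in the frame of cradle_a between -0.065 and 0.065 m and z of tool_1 in the frame of cradle_a between -0.003 and 0.05 m and angle between the y axis of tool_1 and the y axis of cradle_a, either way round below 0.2 rad and contact force between tool_1 and cradle_a above 0.03 N) or (x of tool_1 in the frame of cradle_b between -0.012 and 0.012 m and y of tool_1 in the frame of cradle_b between -0.065 and 0.065 m and z of tool_1 in the frame of cradle_b between -0.003 and 0.05 m and angle between the y axis of tool_1 and the y axis of cradle_b, either way round below 0.2 rad and contact force between tool_1 and cradle_b above 0.03 N) or (x of tool_1 in the frame of cradle_c between -0.012 and 0.012 m and y of tool_1 in the frame of cradle_c between -0.065 and 0.065 m and z of tool_1 in the frame of cradle_c between -0.003 and 0.05 m and angle between the y axis of tool_1 and the y axis of cradle_c, either way round below 0.2 rad and contact force between tool_1 and cradle_c above 0.03 N) or (x of tool_1 in the frame of cradle_d between -0.012 and 0.012 m and y of tool_1 in the frame of cradle_d between -0.065 and 0.065 m and z of tool_1 in the frame of cradle_d between -0.003 and 0.05 m and angle between the y axis of tool_1 and the y axis of cradle_d, either way round below 0.2 rad and contact force between tool_1 and cradle_d above 0.03 N)) and horizontal distance between tool_1 and round_stop below 0.09 m and horizontal distance between tool_1 and square_stop below 0.276 m and angle between tool_1's own y axis and vertical between 1.401 and 1.741 rad and linear speed of each of tool_1, tool_2, tool_3, tool_4 below 0.02 m/s and angular speed of each of tool_1, tool_2, tool_3, tool_4 below 0.2 rad/s and ((x of tool_2 in the frame of cradle_a between -0.012 and 0.012 m and y of tool_2 in the frame of cradle_a between -0.065 and 0.065 m and z of tool_2 in the frame of cradle_a between -0.003 and 0.05 m and angle between the y axis of tool_2 and the y axis of cradle_a, either way round below 0.2 rad and contact force between tool_2 and cradle_a above 0.03 N) or (x of tool_2 in the frame of cradle_b between -0.012 and 0.012 m and y of tool_2 in the frame of cradle_b between -0.065 and 0.065 m and z of tool_2 in the frame of cradle_b between -0.003 and 0.05 m and angle between the y axis of tool_2 and the y axis of cradle_b, either way round below 0.2 rad and contact force between tool_2 and cradle_b above 0.03 N) or (x of tool_2 in the frame of cradle_c between -0.012 and 0.012 m and y of tool_2 in the frame of cradle_c between -0.065 and 0.065 m and z of tool_2 in the frame of cradle_c between -0.003 and 0.05 m and angle between the y axis of tool_2 and the y axis of cradle_c, either way round below 0.2 rad and contact force between tool_2 and cradle_c above 0.03 N) or (x of tool_2 in the frame of cradle_d between -0.012 and 0.012 m and y of tool_2 in the frame of cradle_d between -0.065 and 0.065 m and z of tool_2 in the frame of cradle_d between -0.003 and 0.05 m and angle between the y axis of tool_2 and the y axis of cradle_d, either way round below 0.2 rad and contact force between tool_2 and cradle_d above 0.03 N)) and horizontal distance between tool_2 and round_stop below 0.152 m and horizontal distance between tool_2 and square_stop below 0.214 m and angle between tool_2's own y axis and vertical between 1.401 and 1.741 rad and ((x of tool_3 in the frame of cradle_a between -0.012 and 0.012 m and y of tool_3 in the frame of cradle_a between -0.065 and 0.065 m and z of tool_3 in the frame of cradle_a between -0.003 and 0.05 m and angle between the y axis of tool_3 and the y axis of cradle_a, either way round below 0.2 rad and contact force between tool_3 and cradle_a above 0.03 N) or (x of tool_3 in the frame of cradle_b between -0.012 and 0.012 m and y of tool_3 in the frame of cradle_b between -0.065 and 0.065 m and z of tool_3 in the frame of cradle_b between -0.003 and 0.05 m and angle between the y axis of tool_3 and the y axis of cradle_b, either way round below 0.2 rad and contact force between tool_3 and cradle_b above 0.03 N) or (x of tool_3 in the frame of cradle_c between -0.012 and 0.012 m and y of tool_3 in the frame of cradle_c between -0.065 and 0.065 m and z of tool_3 in the frame of cradle_c between -0.003 and 0.05 m and angle between the y axis of tool_3 and the y axis of cradle_c, either way round below 0.2 rad and contact force between tool_3 and cradle_c above 0.03 N) or (x of tool_3 in the frame of cradle_d between -0.012 and 0.012 m and y of tool_3 in the frame of cradle_d between -0.065 and 0.065 m and z of tool_3 in the frame of cradle_d between -0.003 and 0.05 m and angle between the y axis of tool_3 and the y axis of cradle_d, either way round below 0.2 rad and contact force between tool_3 and cradle_d above 0.03 N)) and horizontal distance between tool_3 and round_stop below 0.214 m and horizontal distance between tool_3 and square_stop below 0.152 m and angle between tool_3's own y axis and vertical between 1.401 and 1.741 rad and ((x of tool_4 in the frame of cradle_a between -0.012 and 0.012 m and y of tool_4 in the frame of cradle_a between -0.065 and 0.065 m and z of tool_4 in the frame of cradle_a between -0.003 and 0.05 m and angle between the y axis of tool_4 and the y axis of cradle_a, either way round below 0.2 rad and contact force between tool_4 and cradle_a above 0.03 N) or (x of tool_4 in the frame of cradle_b between -0.012 and 0.012 m and y of tool_4 in the frame of cradle_b between -0.065 and 0.065 m and z of tool_4 in the frame of cradle_b between -0.003 and 0.05 m and angle between the y axis of tool_4 and the y axis of cradle_b, either way round below 0.2 rad and contact force between tool_4 and cradle_b above 0.03 N) or (x of tool_4 in the frame of cradle_c between -0.012 and 0.012 m and y of tool_4 in the frame of cradle_c between -0.065 and 0.065 m and z of tool_4 in the frame of cradle_c between -0.003 and 0.05 m and angle between the y axis of tool_4 and the y axis of cradle_c, either way round below 0.2 rad and contact force between tool_4 and cradle_c above 0.03 N) or (x of tool_4 in the frame of cradle_d between -0.012 and 0.012 m and y of tool_4 in the frame of cradle_d between -0.065 and 0.065 m and z of tool_4 in the frame of cradle_d between -0.003 and 0.05 m and angle between the y axis of tool_4 and the y axis of cradle_d, either way round below 0.2 rad and contact force between tool_4 and cradle_d above 0.03 N)) and horizontal distance between tool_4 and round_stop below 0.276 m and horizontal distance between tool_4 and square_stop below 0.09 m and angle between tool_4's own y axis and vertical between 1.401 and 1.741 rad); the robot touches nothing.
It also fails if it takes over 80 s, if anything falls off the work surface, if the arm or the gripper's body presses on something with over 40 N, if the wrist force passes 120 N, or if a joint passes its speed limit or range.

## Working session

There is one attempt and no reset: what is moved stays moved. The work goes in short steps, each a Python script; the robot and the scene stay as the last script left them, time stands still between calls to the robot, and variables do not carry over. Pictures are saved under pics/ and viewed, at most 14 in all, crops included, and the job is handed in when it is done.

```bash
mkdir -p pics; python3 - <<'E'
from rig import *
import cv2,numpy as np
for c in ("scene","side","wrist"):
    im=read_camera(c); cv2.imwrite(f"pics/a_{c}.png",im[:,:,::-1])
    m=camera_model(c); print(c,m["camera_matrix"].tolist(),np.round(m["R"],3).tolist(),np.round(m["t"],3).tolist(), "C",np.round(-m["R"].T@m["t"],3))
    for n in ("tool_1","cradle_a","round_stop","square_stop"):
        print(n,[(np.round(d["location"]).tolist(),round(d["p"],2)) for d in look_for(n,c)])
print(read_t(),read_orientation())
E
```

```text
scene [[490.8947145738574, 0.0, 255.51927951690573], [0.0, 490.8947145738574, 196.48272039972974], [0.0, 0.0, 1.0]] [[-0.886, -0.464, 0.001], [-0.345, 0.657, -0.671], [0.311, -0.594, -0.742]] [0.558, 0.246, 0.763] C [0.342 0.551 0.731]
tool_1 [([299.0, 191.0], 0.71), ([276.0, 172.0], 0.62), ([349.0, 172.0], 0.59), ([239.0, 178.0], 0.58)]
cradle_a [([284.0, 285.0], 0.7), ([211.0, 264.0], 0.66), ([182.0, 250.0], 0.6)]
round_stop [([157.0, 238.0], 0.6)]
square_stop [([311.0, 298.0], 0.97), ([277.0, 170.0], 0.42)]
side [[418.14477676074176, 0.0, 258.558758362606], [0.0, 418.14477676074176, 190.44802108944614], [0.0, 0.0, 1.0]] [[0.971, -0.238, -0.026], [-0.119, -0.388, -0.914], [0.207, 0.891, -0.405]] [-0.567, 0.165, 0.712] C [ 0.423 -0.705  0.425]
tool_1 [([317.0, 216.0], 0.92), ([286.0, 229.0], 0.87), ([224.0, 255.0], 0.77), ([252.0, 223.0], 0.59)]
cradle_a [([202.0, 183.0], 0.93), ([283.0, 172.0], 0.77), ([254.0, 176.0], 0.65), ([229.0, 179.0], 0.65)]
round_stop [([294.0, 166.0], 0.57)]
square_stop [([182.0, 187.0], 0.48), ([254.0, 226.0], 0.31)]
wrist [[279.33254251871625, 0.0, 256.6480459561308], [0.0, 279.33254251871625, 190.6618779942396], [0.0, 0.0, 1.0]] [[0.432, 0.902, -0.0], [0.871, -0.417, 0.261], [0.235, -0.113, -0.965]] [-0.524, -0.035, 0.377] C [0.169 0.501 0.373]
tool_1 []
cradle_a []
round_stop []
square_stop []
0.75 [ 2.21511427e-01  9.75157776e-01  3.74895402e-06 -5.75094608e-06]
```

View pics/a_scene.png

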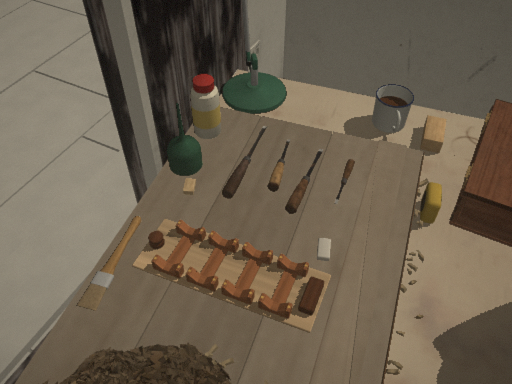

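View pics/a_side.png

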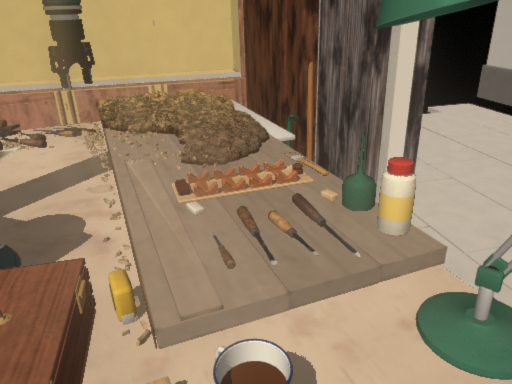

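The scene view shows the round stop at (157,239) and the square stop at (311,295). The tools are tool_4 (228,194)-(265,127), tool_2 (272,188)-(288,142), tool_3 (290,210)-(321,152) and tool_1 (352,161)-(338,200). A bottle and an oil can stand beside tool_4.

```bash
cat > h.py <<'E'
from rig import *
import cv2,numpy as np
def ray(m,px,z):
    d=m["R"].T@np.linalg.inv(m["camera_matrix"])@np.array([px[0],px[1],1.]); C=-m["R"].T@m["t"]
    return C+d*(z-C[2])/d[2]
def down(yaw): # tool y (closing) axis at angle yaw in world xy, z down
    from scipy.spatial.transform import Rotation as Ro
    y=np.array([np.cos(yaw),np.sin(yaw),0]);z=np.array([0,0,-1.]);x=np.cross(y,z)
    return Ro.from_matrix(np.c_[x,y,z]).as_quat()
E
python3 - <<'E'
from h import *
m=camera_model("scene")
T={"t4":((228,194),(265,127)),"t2":((272,188),(288,142)),"t3":((290,210),(321,152)),"t1":((352,161),(338,200))}
for k,(a,b) in T.items():
    A,B=ray(m,a,.06),ray(m,b,.055); print(k,A.round(3),B.round(3),np.linalg.norm(A-B).round(3))
for n,p,z in (("round",(157,239),.07),("square",(311,295),.065),("bottle",(207,130),.05),("bottletop",(204,82),.13),("can",(186,165),.06),("cantip",(178,105),.15)): print(n,ray(m,p,z).round(3))
for z in (.3,.35,.4):
  for yaw in (0.,.5,1.1,-2,2.7,np.pi): 
    q=solve_ik([.45,.1,z],down(yaw)); print(z,yaw,None if q is None else np.round(q,2))
E
```

```text
t4 [0.671 0.032 0.06 ] [ 0.7   -0.177  0.055] 0.21
t2 [ 0.606 -0.02   0.06 ] [ 0.636 -0.156  0.055] 0.14
t3 [0.553 0.014 0.06 ] [ 0.564 -0.16   0.055] 0.174
t1 [ 0.499 -0.159  0.06 ] [ 0.487 -0.054  0.055] 0.106
round [0.721 0.184 0.07 ]
square [0.45  0.16  0.065]
bottle [ 0.808 -0.116  0.05 ]
bottletop [ 0.839 -0.166  0.13 ]
can [0.782 0.003 0.06 ]
cantip [ 0.827 -0.055  0.15 ]
0.3 0.0 [ 0.04  0.14 -0.06  1.37  0.    1.61]
0.3 0.5 [ 0.04  0.14 -0.06  1.37  0.    1.11]
0.3 1.1 [ 0.04  0.14 -0.06  1.37  0.    0.51]
0.3 -2 [ 0.04  0.14 -0.06  1.37  0.   -2.67]
0.3 2.7 [ 0.04  0.14 -0.06  1.37  0.   -1.09]
0.3 3.141592653589793 [ 0.04  0.14 -0.06  1.37  0.   -1.53]
0.35 0.0 [0.04 0.14 0.07 1.5  0.   1.61]
0.35 0.5 [0.04 0.14 0.07 1.5  0.   1.11]
0.35 1.1 [0.04 0.14 0.07 1.5  0.   0.51]
0.35 -2 [ 0.04  0.14  0.07  1.5   0.   -2.67]
0.35 2.7 [ 0.04  0.14  0.07  1.5   0.   -1.09]
0.35 3.141592653589793 [ 0.04  0.14  0.07  1.5   0.   -1.53]
0.4 0.0 [0.04 0.15 0.22 1.64 0.   1.61]
0.4 0.5 [0.04 0.15 0.22 1.64 0.   1.11]
0.4 1.1 [0.04 0.15 0.22 1.64 0.   0.51]
0.4 -2 [ 0.04  0.15  0.22  1.64  0.   -2.67]
0.4 2.7 [ 0.04  0.15  0.22  1.64  0.   -1.09]
0.4 3.141592653589793 [ 0.04  0.15  0.22  1.64  0.   -1.53]
```

```bash
python3 - <<'E'
from h import *
import pickle
for i,(p) in enumerate(([.58,.12,.27],[.58,-.02,.27])):
    move_to(p,down(0)); m=camera_model("wrist"); im=read_camera("wrist")
    pickle.dump((m,im),open(f"w{i}.pkl","wb"))
    cv2.imwrite(f"pics/w{i}.png",cv2.resize(im[:,:,::-1],(800,600),interpolation=cv2.INTER_CUBIC))
    for n in ("tool_1","cradle_a","round_stop","square_stop"):
        print(n,[(np.round(d["location"]).tolist(),round(d["p"],2),ray(m,d["location"],.063)[:2].round(3).tolist()) for d in look_for(n,"wrist")])
print(read_t())
E
```

```text
tool_1 [([279.0, 291.0], 0.83, [0.612, -0.048]), ([328.0, 268.0], 0.81, [0.677, -0.012]), ([243.0, 278.0], 0.68, [0.562, -0.028]), ([197.0, 301.0], 0.6, [0.498, -0.064])]
cradle_a [([343.0, 118.0], 0.96, [0.681, 0.183]), ([289.0, 125.0], 0.9, [0.619, 0.174]), ([238.0, 129.0], 0.79, [0.559, 0.17]), ([187.0, 129.0], 0.63, [0.499, 0.17])]
round_stop [([382.0, 123.0], 0.72, [0.727, 0.177])]
square_stop [([147.0, 135.0], 0.86, [0.451, 0.163])]
tool_1 [([240.0, 187.0], 0.8, [0.561, -0.041]), ([284.0, 202.0], 0.76, [0.616, -0.061]), ([338.0, 166.0], 0.73, [0.68, -0.016]), ([198.0, 245.0], 0.71, [0.504, -0.12])]
cradle_a [([180.0, 33.0], 0.92, [0.499, 0.13]), ([237.0, 32.0], 0.71, [0.56, 0.131]), ([354.0, 20.0], 0.56, [0.685, 0.143])]
round_stop []
square_stop []
3.6833
```

View pics/w0.png

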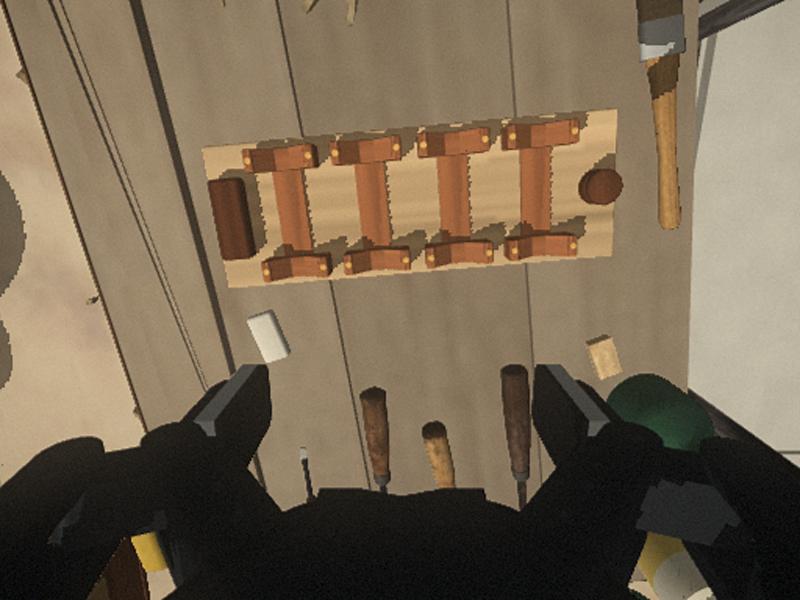

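View pics/w1.png

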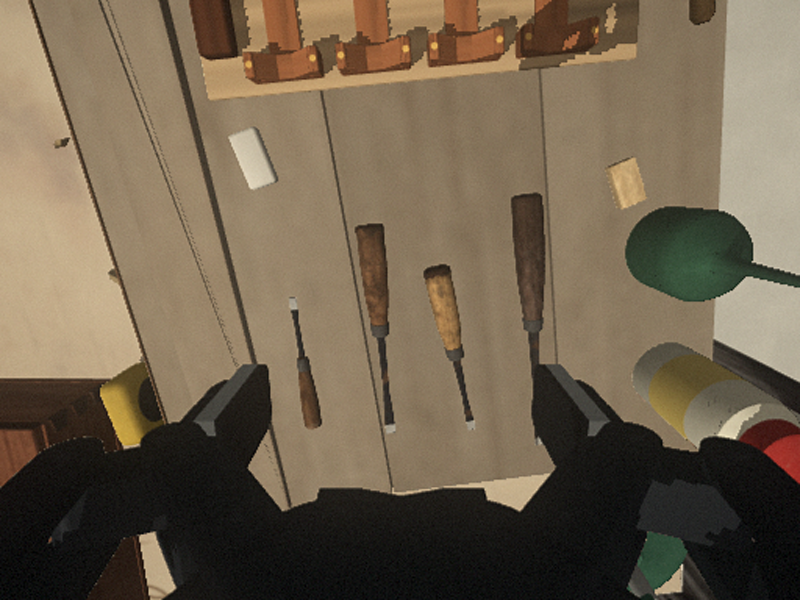

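```bash
cat >> h.py <<'E'
import pickle
def geo():
    s=800/512.
    m0=pickle.load(open("w0.pkl","rb"))[0]; m1=pickle.load(open("w1.pkl","rb"))[0]
    r=lambda m,p,z: ray(m,((p[0]+.5)/s-.5,(p[1]+.5)/s-.5),z)[:2]
    pegs=[((510,137),(574,129),(510,248),(573,244)),((424,147),(484,139),(431,257),(488,252)),
          ((337,153),(396,147),(349,263),(405,258)),((248,160),(307,155),(268,268),(325,265))]
    P=[[r(m0,p,.077) for p in c] for c in pegs]
    cen=np.array([np.mean(c,0) for c in P])
    k=np.arange(4)-1.5; d=(k[:,None]*cen).sum(0)/5; pitch=np.linalg.norm(d); d/=pitch
    c0=cen.mean(0); C=c0+k[:,None]*.062*d
    print("pitch",pitch,"res",(cen-C).round(4).tolist(),"along",[np.round((np.mean(c[:2],0)-np.mean(c[2:],0)),4).tolist() for c in P])
    T={1:((313,427),(303,358),(293,300),.057),2:((437,268),(455,353),(471,430),.062),3:((370,227),(379,330),(391,430),.061),4:((527,195),(533,326),(538,442),.060)}
    G={}
    for n,(a,f,b,z) in T.items():
        A,F,B=r(m1,a,z),r(m1,f,z),r(m1,b,.054)
        G[n]=(A,F,B)
    return C,d,G
L={1:.117,2:.152,3:.187,4:.224}; GY={1:-.008,2:-.025,3:-.032,4:-.040}
E
python3 - <<'E'
from h import *
C,d,G=geo(); print(C.round(4),d, np.degrees(np.arctan2(d[1],d[0])))
m0=pickle.load(open("w0.pkl","rb"))[0]
print("stops",ray(m0,(601/1.5625,187/1.5625),.072),ray(m0,(232/1.5625,219/1.5625),.067), C[0]-.045*d, C[3]+.045*d)
for n,(A,F,B) in G.items():
    u=(B-A)/np.linalg.norm(B-A);g=A+u*(L[n]/2+GY[n])
    print(n,A.round(3),B.round(3),np.linalg.norm(B-A).round(3),"want",L[n],"handle",np.linalg.norm(F-A).round(3),"ang",np.degrees(np.arctan2(u[1],u[0])).round(1),"handle ang",np.degrees(np.arctan2(*(F-A)[::-1])).round(1),"grasp",g.round(4))
E
```

```text
pitch 0.06115689435085241 res [[-0.0015, 0.0004], [-0.0001, -0.0008], [0.0006, -0.0001], [0.0011, 0.0004]] along [[-0.0063, 0.0783], [-0.0067, 0.0781], [-0.0063, 0.078], [-0.0086, 0.0775]]
[[0.6826 0.1778]
 [0.6208 0.1724]
 [0.559  0.1671]
 [0.4973 0.1618]] [-0.99629681 -0.08598067] -175.06758065315125
stops [0.72552372 0.18099389 0.072     ] [0.45432298 0.15734352 0.067     ] [0.7273959  0.18164533] [0.45241798 0.15791466]
1 [ 0.503 -0.165] [ 0.493 -0.05 ] 0.115 want 0.117 handle 0.065 ang 95.3 handle ang 94.3 grasp [ 0.4987 -0.1145]
2 [ 0.609 -0.022] [ 0.643 -0.17 ] 0.152 want 0.152 handle 0.073 ang -77.1 handle ang -77.1 grasp [ 0.6205 -0.0716]
3 [0.557 0.01 ] [ 0.572 -0.17 ] 0.18 want 0.187 handle 0.084 ang -85.4 handle ang -86.1 grasp [ 0.5622 -0.0514]
4 [0.676 0.034] [ 0.703 -0.182] 0.217 want 0.224 handle 0.105 ang -82.7 handle ang -83.1 grasp [ 0.6851 -0.0378]
```

The wrist views confirm the identification. Measured lengths are 115, 152, 180 and 217 mm, and the row is at 4.9° with its stops where expected. Tools 4, 2, 3 and 1 go to x = 0.497, 0.621, 0.559 and 0.683 respectively. I'll start with tool_4, lifting first and checking it before placing.

```bash
cat >> h.py <<'E'
C,d,G=geo(); CY=np.arctan2(-d[1],-d[0])
OP=.044
def job(n,zp=.067,dz=.020):
    A,F,B=G[n]; u=(B-A)/np.linalg.norm(B-A); u2=(F-A)/np.linalg.norm(F-A)
    g=A+u*(L[n]/2+GY[n]); yaw=np.arctan2(u2[1],u2[0])+np.pi/2
    yaw=(yaw+np.pi/2)%np.pi-np.pi/2
    command_gripper(OP)
    move_to([*g,.16],down(yaw)); hit=line_to([*g,zp],v=.12,max_force=15)
    command_gripper(0,30); print(n,"hit",hit,"open",read_opening(),"ff",read_finger_force(),"z",read_position()[2])
    line_to([*g,.17],v=.2); o=read_opening(); print("lifted",o)
    if o<.004: raise SystemExit("missed")
    c=C[n-1]; move_to([*c,.17],down(CY)); line_to([*c,.12],v=.2)
    hit=line_to([*c,zp+.004],v=.05,max_force=5); print("down",hit,read_position(),read_ft_force())
    command_gripper(OP); line_to([*c,.17],v=.2); print("t",read_t())
def look(name,cam="wrist"):
    m=camera_model(cam); im=read_camera(cam); pickle.dump((m,im),open(f"{name}.pkl","wb"))
    cv2.imwrite(f"pics/{name}.png",cv2.resize(im[:,:,::-1],(800,600),interpolation=cv2.INTER_CUBIC))
E
python3 - <<'E'
from h import *
job(4); move_to([.55,.10,.24],down(0)); look("p4"); print(read_t())
E
```

```text
pitch 0.06115689435085241 res [[-0.0015, 0.0004], [-0.0001, -0.0008], [0.0006, -0.0001], [0.0011, 0.0004]] along [[-0.0063, 0.0783], [-0.0067, 0.0781], [-0.0063, 0.078], [-0.0086, 0.0775]]
4 hit False open 0.017478454704820783 ff 29.001106704381527 z 0.0678830132379264
lifted 0.017065022798421217
down True [0.49673347 0.16172259 0.08222618] [-0.25442566  0.15035782  2.14368863]
t 9.925
10.4833
```

View pics/p4.png

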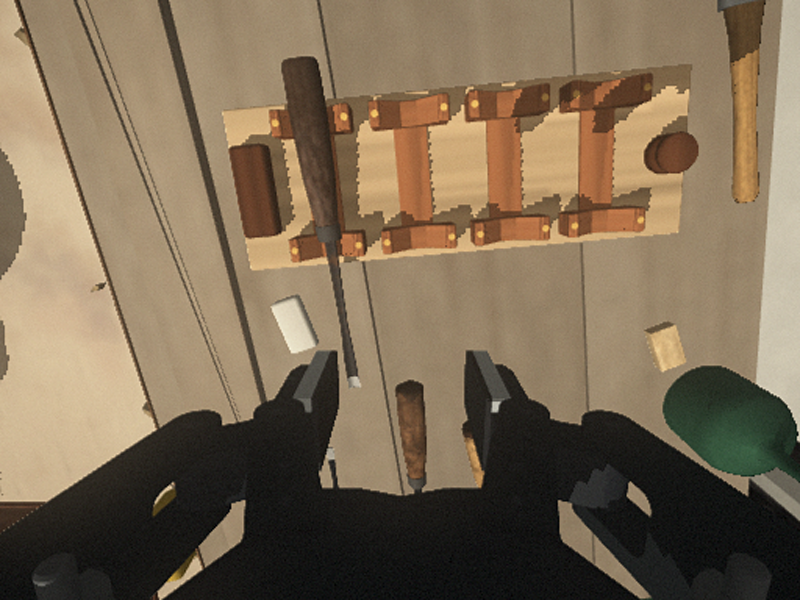

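Tool_4 lies in both notches of the cradle by the square stop: handle (300,60)-(328,237), blade tip (355,385). I'll continue with 2, 3 and 1.

```bash
python3 - <<'E'
from h import *
job(2); job(3); job(1,zp=.065); move_to([.58,.06,.25],down(0)); look("p1"); print(read_t())
E
```

```text
pitch 0.06115689435085241 res [[-0.0015, 0.0004], [-0.0001, -0.0008], [0.0006, -0.0001], [0.0011, 0.0004]] along [[-0.0063, 0.0783], [-0.0067, 0.0781], [-0.0063, 0.078], [-0.0086, 0.0775]]
2 hit False open 0.016860888736573328 ff 28.957221775090147 z 0.06776270063299088
lifted 0.017070525114755566
down True [0.62015505 0.17233704 0.08168563] [-1.59553813 -1.25033909  4.51333563]
t 16.5417
3 hit False open 0.016608619799208392 ff 28.930003855348332 z 0.06769336420138436
lifted 0.016500840823354096
down True [0.55859161 0.16689878 0.08165472] [-0.39431126 -0.9185309   2.54085934]
t 22.6167
1 hit False open 0.010047434621724383 ff 29.265278718376067 z 0.0654097659668878
lifted 0.010325947653809422
down True [0.68186533 0.17792341 0.08009785] [-0.27905022  1.05392942  1.98618505]
t 29.425
30.2083
```

View pics/p1.png

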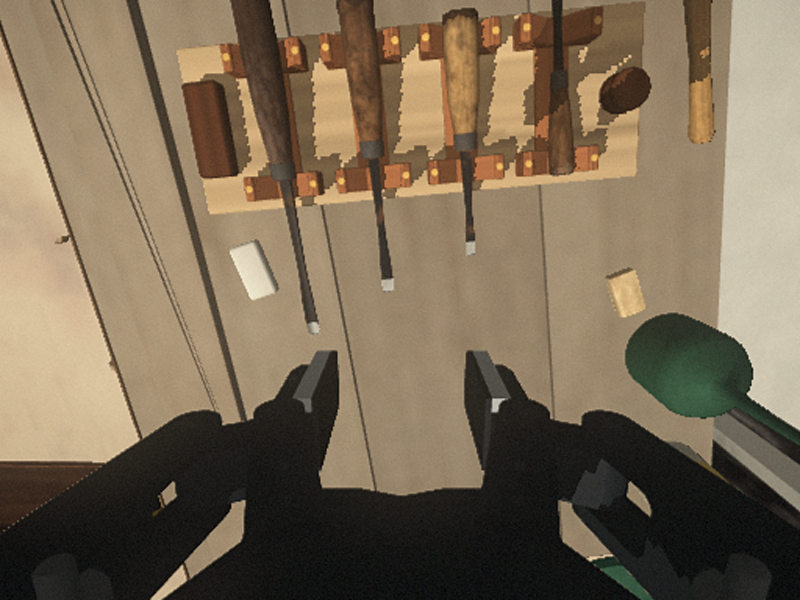

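All four tools lie in their cradles in order, with shafts near (270,170), (373,150), (466,140) and (560,130). One more check from above and from the side covers alignment and level.

```bash
python3 - <<'E'
from h import *
move_to([.58,.14,.26],down(0)); look("f"); 
move_to([.5,-.1,.3],down(0)); im=read_camera("side"); cv2.imwrite("pics/fs.png",cv2.resize(im[140:240,140:340,::-1],(800,400),interpolation=cv2.INTER_CUBIC)); print(read_t())
E
```

```text
pitch 0.06115689435085241 res [[-0.0015, 0.0004], [-0.0001, -0.0008], [0.0006, -0.0001], [0.0011, 0.0004]] along [[-0.0063, 0.0783], [-0.0067, 0.0781], [-0.0063, 0.078], [-0.0086, 0.0775]]
31.725
```

View pics/f.png

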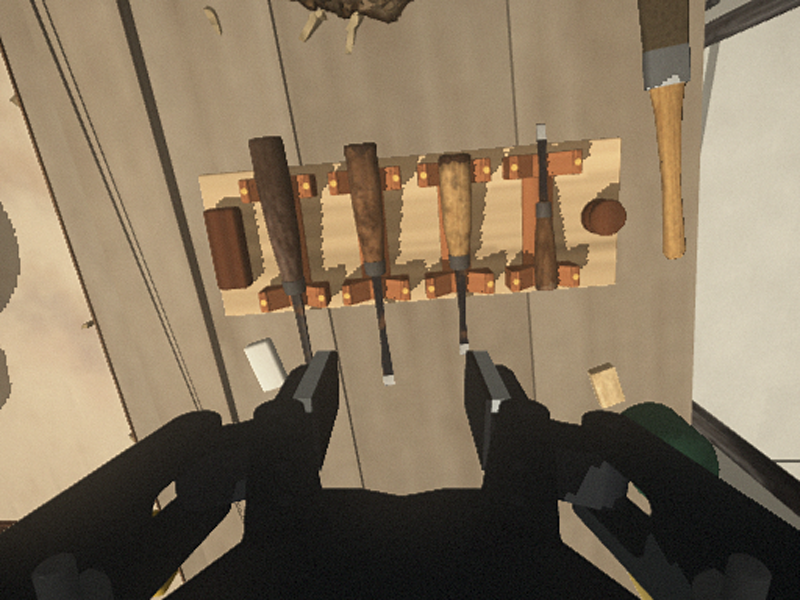

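View pics/fs.png

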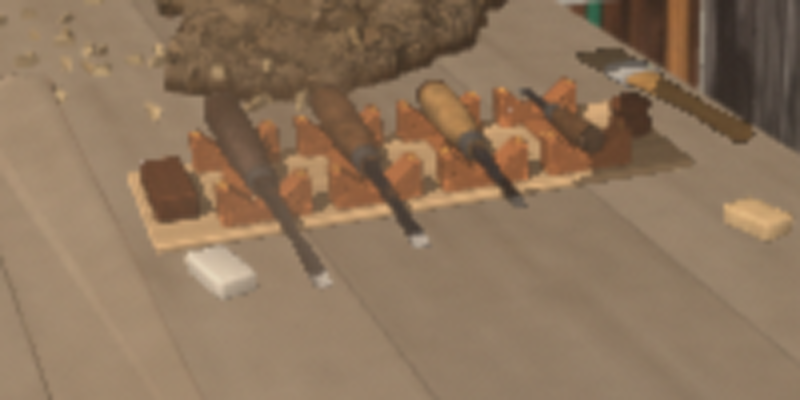

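```bash
python3 - <<'E'
from h import *
s=1.5625
S=camera_model("side");F=pickle.load(open("f.pkl","rb"))[0];P=pickle.load(open("p1.pkl","rb"))[0]
M=lambda m:m["camera_matrix"]@np.c_[m["R"],m["t"]]
def tri(sp,m,wp):
    X=cv2.triangulatePoints(M(S),M(m),np.array([[140+sp[0]/4],[140+sp[1]/4]],float),np.array([[wp[0]/s],[wp[1]/s]],float))[:,0];return X[:3]/X[3]
for n,h,hf,t,tm,tp in ((4,(218,95),(265,141),(321,280),P,(313,328)),(3,(325,88),(360,147),(419,241),F,(389,380)),(2,(435,83),(455,157),(518,200),F,(464,349)),(1,(592,138),(546,287),(526,92),F,(541,127))):
    a,b=tri(h,F,hf),tri(t,tm,tp);v=b-a
    print(n,a.round(3),b.round(3),"len",np.linalg.norm(v).round(3),"tilt",np.arcsin(v[2]/np.linalg.norm(v)).round(3),"yaw err",((np.arctan2(v[1],v[0])-CY-np.pi/2+1.57)%np.pi-1.57).round(3),
     "x in cradle",(((a+b)[:2]/2-C[n-1])@d).round(4))
E
```

```text
pitch 0.06115689435085241 res [[-0.0015, 0.0004], [-0.0001, -0.0008], [0.0006, -0.0001], [0.0011, 0.0004]] along [[-0.0063, 0.0783], [-0.0067, 0.0781], [-0.0063, 0.078], [-0.0086, 0.0775]]
4 [0.489 0.231 0.087] [0.514 0.017 0.065] len 0.216 tilt -0.103 yaw err 0.029 x in cradle -0.0009
3 [0.551 0.228 0.086] [0.57  0.051 0.063] len 0.179 tilt -0.129 yaw err 0.017 x in cradle 0.0009
2 [0.616 0.221 0.085] [0.629 0.079 0.066] len 0.144 tilt -0.126 yaw err 0.007 x in cradle 0.0002
1 [0.686 0.131 0.075] [0.678 0.242 0.065] len 0.112 tilt -0.095 yaw err -0.007 x in cradle -0.0002
```

```bash
python3 -c "
from rig import *
print(job_done(), read_t())"
```

```text
the job is handed in; nothing more can be done
the job is handed in; nothing more can be done
```

I placed all four tools in their cradles, shortest beside the round stop through to longest beside the square stop, and handed the job in at about 32 s; my last camera check put them within tolerance, with the largest tilt about 0.13 rad, but the judge's verdict wasn't shown.

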